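# Sort the bench clutter into its trays

### The job

Tidy the lab bench by sorting the loose things into the trays: stand both bottles upright in the blue tray, lay both felt markers flat on the floor of the yellow tray (not on top of one another), and lay the timer face up and flat in the white tray. Lower each thing into its tray rather than dropping it, do not knock a bottle over, and leave the roll of tape where it is.

Things in the scene. Friction and masses are not known exactly. Their poses are not given: they have to be found in the camera images.
- bottle_orange_cap: loose round media bottle, clear with a pale filling, orange screw cap, standing; 56 mm in diameter from the foot to 85 mm up, 111 mm high with cap, about 0.2 kg. Origin: centre of its underside; z up. Grip the body across any diameter, 65 to 85 mm up
- bottle_amber: loose short wide-mouthed round brown (amber) reagent bottle with a white screw lid and a pale paper label, standing; body 50 mm in diameter from 5 to 46 mm up, then a shoulder and the 45 mm lid, 80 mm high, about 0.18 kg. Origin: centre of its underside; z up. Grip it by the lid from above (the lid is 16 mm high, from 64 to 80 mm up, and firmly screwed on)
- marker_black: loose felt marker, white barrel and black cap, lying on the bench; 128 mm long, 13 mm thick, 20 g. Origin: middle of its underside; y along its length (towards the cap or away from it), z up. Grip it across the barrel
- marker_blue: loose felt marker, white barrel and blue cap, lying on the bench; 128 mm long, 13 mm thick, 20 g. Origin: middle of its underside; y along its length (towards the cap or away from it), z up. Grip it across the barrel
- timer: loose white bench timer with a dark display and three keys (one red), lying face up; 68 (x) x 62 (y) x 18 mm high, sides 16 mm high, 60 g. Origin: centre of its underside; z up. Grip it across the 62 mm (y)
- tray_blue: open shallow blue plastic tray for bottles, fixed to the bench, 130 (x) x 190 (y) x 20 mm high, walls and floor 4 mm thick (inside 122 x 182 mm, floor 4 mm above the origin). Origin: centre of its underside; z up, y along its long side, -x towards its small steel label holder. The three trays differ only in colour and stand in a row in any order
- tray_yellow: open shallow yellow plastic tray for markers, fixed to the bench, 130 (x) x 190 (y) x 20 mm high, walls and floor 4 mm thick (inside 122 x 182 mm, floor 4 mm above the origin). Origin: centre of its underside; z up, y along its long side, -x towards its small steel label holder. The three trays differ only in colour and stand in a row in any order
- tray_white: open shallow white plastic tray for the timer, fixed to the bench, 130 (x) x 190 (y) x 20 mm high, walls and floor 4 mm thick (inside 122 x 182 mm, floor 4 mm above the origin). Origin: centre of its underside; z up, y along its long side, -x towards its small steel label holder. The three trays differ only in colour and stand in a row in any order
- tape_roll: loose roll of yellowish labelling tape lying flat, 89 mm across, 19 mm high; to be left alone. Origin: centre of its underside

How it is judged:
At the end, for the whole second after the job is handed in: Both bottles stand upright (0.12 rad) in the blue tray, both markers lie level (0.09 rad) on the floor of the yellow tray, the timer lies flat (0.12 rad) in the white tray; undersides within 6 mm (markers 8.5 mm) of the tray floor, all inside the walls and below 0.02 m/s (x of bottle_orange_cap in the frame of tray_blue between -0.045 and 0.045 m and y of bottle_orange_cap in the frame of tray_blue between -0.07 and 0.07 m and z of each of bottle_orange_cap, bottle_amber in the frame of tray_blue below 0.01 m and angle between each of bottle_orange_cap, bottle_amber, timer's own z axis and vertical below 0.12 rad and x of bottle_amber in the frame of tray_blue between -0.045 and 0.045 m and y of bottle_amber in the frame of tray_blue between -0.07 and 0.07 m and x of marker_black in the frame of tray_yellow between -0.06 and 0.06 m and y of marker_black in the frame of tray_yellow between -0.04 and 0.04 m and z of each of marker_black, marker_blue in the frame of tray_yellow below 0.0125 m and angle between marker_black's own y axis and vertical between 1.48 and 1.66 rad and x of marker_blue in the frame of tray_yellow between -0.06 and 0.06 m and y of marker_blue in the frame of tray_yellow between -0.04 and 0.04 m and angle between marker_blue's own y axis and vertical between 1.48 and 1.66 rad and x of timer in the frame of tray_white between -0.045 and 0.045 m and y of timer in the frame of tray_white between -0.07 and 0.07 m and z of timer in the frame of tray_white below 0.01 m and linear speed of each of bottle_orange_cap, bottle_amber, marker_black, marker_blue, timer below 0.02 m/s); the robot touches nothing.
It fails at once if a bottle, marker or the timer is dropped or thrown (faster than 0.8 m/s while no finger touches it, as after a fall of 33 mm) ((linear speed of bottle_orange_cap above 0.8 m/s and contact force between bottle_orange_cap and the fingers below 0.05 N) or (linear speed of bottle_amber above 0.8 m/s and contact force between bottle_amber and the fingers below 0.05 N) or (linear speed of marker_black above 0.8 m/s and contact force between marker_black and the fingers below 0.05 N) or (linear speed of marker_blue above 0.8 m/s and contact force between marker_blue and the fingers below 0.05 N) or (linear speed of timer above 0.8 m/s and contact force between timer and the fingers below 0.05 N)).
It fails at once if a bottle is tipped over (more than 0.7 rad) (angle between any of bottle_orange_cap, bottle_amber's own z axis and vertical above 0.7 rad).
It fails at once if the roll of tape is moved more than 30 mm (distance of tape_roll from where it was at the start of the episode above 0.03 m).
It also fails if it takes over 120 s, if anything falls off the work surface, if the arm or the gripper's body presses on something with over 40 N, if the wrist force passes 120 N, or if a joint passes its speed limit or range.

### The arm

A 6-joint arm with a two-finger parallel gripper is mounted at the origin on the work surface; the furniture and walls round the work are solid. World frame = base frame: x ahead of the robot, y to its left, z up, the work surface at z = 0. Lengths are in m, angles in rad, forces in N, time in s.
With the tool pointing down it reaches from about 0.35 to 0.775 m from the base axis. Payload 5.5 kg.
Tool frame: the origin (TCP) lies midway between the tips of the shut fingers; the grasp point (between the pads) lies 19 mm behind it; z points along the fingers, x is the direction in which the jaws open and shut, and the axes are right-handed (so a half turn about z gives the same grasp; the last joint's range is limited). The gripper opens to 85 mm and grips with 20 to 120 N. Pads are 22 mm wide; open, the fingers measure 114 mm over their backs; the gripper's body (76 mm by 85 mm) begins 54 mm behind the grasp point. The pads swing forward as they close: fully open they stand 13 mm farther back than shut.
Start: joints at [-1.376, 0.313, 0.046, 1.304, 0, 1.431], TCP at [0.189, -0.543, 0.231] pointing down, gripper open.
Joint ranges: [-2.76, 2.76], [-0.86, 1.69], [-1.03, 1.26], [-2.2, 2.34], [-1.47, 1.5], [-3.14, 3.14]. Speed limits (rad/s): [2.57, 2.57, 3.14, 3.14, 3.14, 3.14].

### API

Orientations are given as a unit quaternion [w, x, y, z].
In Python, from workcell import env gives the robot as it stands. The module is installed in compiled form; this text tells all that it offers.
- The arm moves only by the tool apply_moves, never from a script. Its argument "moves" is a list of rows, each a list of 3 entries, a list of its own where there are three numbers: the shift along the tool's x, y, z in cm, then the turn about the tool's z in degrees, then the opening, from 0 (shut) to 1 (fully open). In form: [[[x, y, z], yaw, gripper], ...]. A call has exactly 10 rows; each row is the pose to reach, as a shift and turn from the pose commanded when the call began, along the tool's axes at that moment; what a row does not reach only later rows make up. A row lasts 1/8 s, in which the tool goes at most 62.5 mm and 10.7 degrees, less where a joint would pass 70% of its speed; a pose out of reach is approached as far as the arm can. A call with a gripper value outside its range is refused whole. The fingers move at their own pace and stop on an object; "squeeze" is the grip in N (left out, the last holds). Time passes only in rows, so rows that repeat a pose let the fingers close, or fill a call up. It gives the time, the measured TCP pose, the force and the opening at its end, in the units of the state.
- env.get_state(): the state, without advancing time (a new reading comes with each control period).
- env.read_camera(name): name is "scene" or "top" or "wrist"; returns a dict with "pixels" (400x640x3 uint8, red, green, blue), "fov_y" (degrees; the focal length in pixels is half the picture's height over the tangent of half this angle, whatever the lens; pixels are square), "cx", "cy" (the principal point, pixels), "world_from_camera" (4x4, takes a point from camera to world coordinates); the wrist camera has in their place "hand_eye" (4x4, takes a point from camera to tool coordinates, whose origin is the TCP and whose axes are the tool frame's). Camera axes: x right, y down, z forward; pixel columns grow to the right and rows downward; lengths in m; the calibration is good to about 2 mm. The wrist camera is an equidistant fisheye: a pixel r from the principal point sees the ray r / f radians off the axis. A picture is of the moment at which its call begins: read the wrist's pose just before it. There is no depth.
- env.hand_in(): hands the job in, once; it reports no verdict.
The state is a dict: "clock": time; "joint_pos": joint angles; "qvel": joint speeds; "tau": joint torques, N m; "tcp_pos": TCP position; "orientation": TCP orientation; "wrist_force": force on the tool from outside, world axes, zero at the start; "ft_torque": the same for the moment, N m; "finger_gap": finger opening in m.
Only numpy, scipy, OpenCV 4.12 (cv2) and the standard library are available. Lean on these libraries where they do the work, as an engineer would, in place of code of your own. Each camera call takes 0.05 s, during which the arm holds its last target.

## Working session

There is one attempt and no reset: what is moved stays moved. The work goes in short steps, Python scripts to look and compute and a tool call to move; the robot and the scene stay as the last step left them, time stands still between calls to the robot, and variables do not carry over. Pictures are saved under pics/ and viewed, and the job is handed in when it is done.

Besides the shell and the picture viewer there is one more tool, called after "Emit:" by a JSON object that holds its "api" and its "payload". apply_moves: Moves the arm, as the interface text tells. Its arguments: {"type":"object","properties":{"moves":{"type":"array","items":{"type":"array"}},"squeeze":{"type":"number"}},"required":["moves"]}

```bash
mkdir -p pics; ls; python3 - <<'E'
from workcell import env
import cv2
s=env.get_state();print(s)
for n in ["scene","top","wrist"]:
    d=env.read_camera(n);cv2.imwrite(f"pics/{n}0.png",d["pixels"][:,:,::-1])
    print(n,{k:v for k,v in d.items() if k!="pixels"})
E
```

```text
pics
{'clock': 0.0, 'joint_pos': array([-1.37561039e+00,  3.14023031e-01,  4.49885348e-02,  1.30358810e+00,
       -1.63733123e-05,  1.43119982e+00]), 'qvel': array([ 0.00090251, -0.00171084,  0.00064029, -0.00010876,  0.00024373,
        0.00123326]), 'tau': array([-2.46530954e-04, -4.80621386e+01,  2.98537910e+01,  1.92185445e-02,
       -7.34088894e-05,  1.48130734e-06]), 'tcp_pos': array([ 0.18881395, -0.54258398,  0.2303999 ]), 'orientation': array([-6.21543383e-04,  8.15034541e-01, -5.79411653e-01, -6.69005206e-04]), 'wrist_force': array([ 0.61157119,  0.21521258, -0.56344267]), 'ft_torque': array([ 0.03362704, -0.00955056,  0.01650029]), 'finger_gap': 0.08547674161957833}
scene {'fov_y': 52.768746670457254, 'cx': 319.40599399328096, 'cy': 199.6088928858442, 'world_from_camera': array([[-0.59962994, -0.61665623,  0.51007748,  0.06353305],
       [-0.80025453,  0.45721387, -0.38800536,  0.36542284],
       [ 0.00605142, -0.64085145, -0.76764106,  0.74056138],
       [ 0.        ,  0.        ,  0.        ,  1.        ]])}
top {'fov_y': 42.03451799718195, 'cx': 331.79132257453546, 'cy': 195.00042688675214, 'world_from_camera': array([[ 8.22761543e-04, -9.96531312e-01,  8.32145846e-02,
         4.25253891e-01],
       [-9.99977553e-01, -2.66549447e-04,  6.69495867e-03,
        -1.08585531e-02],
       [-6.64955515e-03, -8.32182251e-02, -9.96509162e-01,
         1.62207587e+00],
       [ 0.00000000e+00,  0.00000000e+00,  0.00000000e+00,
         1.00000000e+00]])}
wrist {'fov_y': 65.70646984690485, 'cx': 323.06717564498126, 'cy': 199.33446344456783, 'hand_eye': array([[ 9.99999771e-01, -6.71487830e-04, -7.91743859e-05,
         5.27343091e-04],
       [ 6.59991249e-04,  9.43962721e-01,  3.30051429e-01,
        -8.46562221e-02],
       [-1.46887849e-04, -3.30051405e-01,  9.43962949e-01,
        -1.42547286e-01],
       [ 0.00000000e+00,  0.00000000e+00,  0.00000000e+00,
         1.00000000e+00]])}
```

View pics/scene0.png

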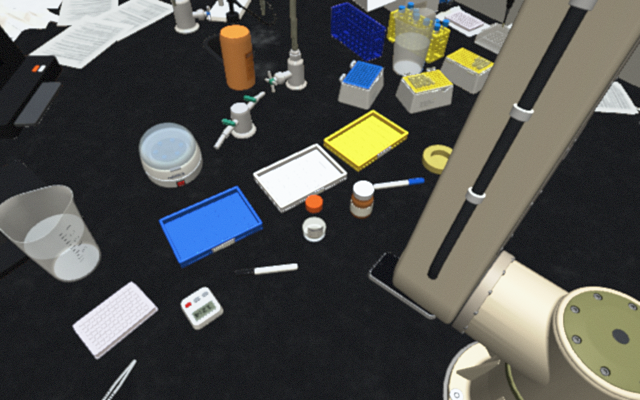

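View pics/top0.png

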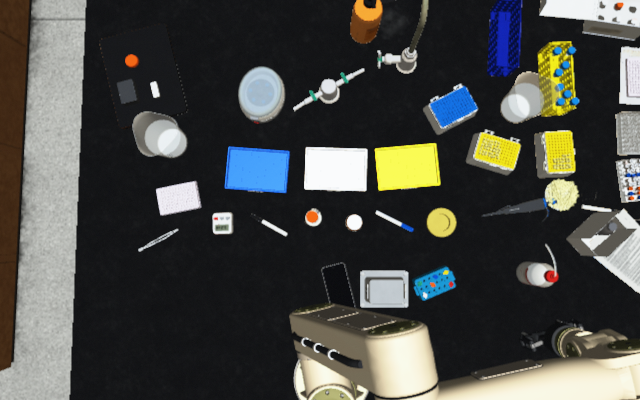

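View pics/wrist0.png

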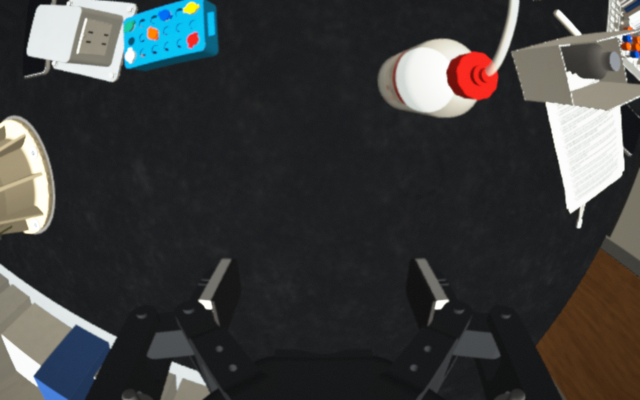

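The top view shows a blue, white, yellow row of trays (from left, columns 225-440, rows 145-192). In front of them are the timer (222,222), marker_black (270,225), orange bottle (313,216), amber bottle (354,222), marker_blue (394,220) and tape (441,222). I'll enlarge this area.

```bash
python3 - <<'E'
import cv2
im=cv2.imread("pics/top0.png")
for i,(x,y,w,h) in enumerate([(205,195,130,50),(330,195,130,50),(215,140,235,60)]):
    k=6 if i<2 else 3.4
    c=cv2.resize(im[y:y+h,x:x+w],None,fx=k,fy=k,interpolation=cv2.INTER_CUBIC)
    for g in range(0,w,10):
        cv2.line(c,(int(g*k),0),(int(g*k),6),(0,255,0),1); cv2.putText(c,str(x+g),(int(g*k),16),0,.35,(0,255,0),1)
    for g in range(0,h,10):
        cv2.line(c,(0,int(g*k)),(6,int(g*k)),(0,255,0),1); cv2.putText(c,str(y+g),(8,int(g*k)+4),0,.35,(0,255,0),1)
    cv2.imwrite(f"pics/crop{i}.png",c)
E
```

```text
(no output)
```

View pics/crop0.png

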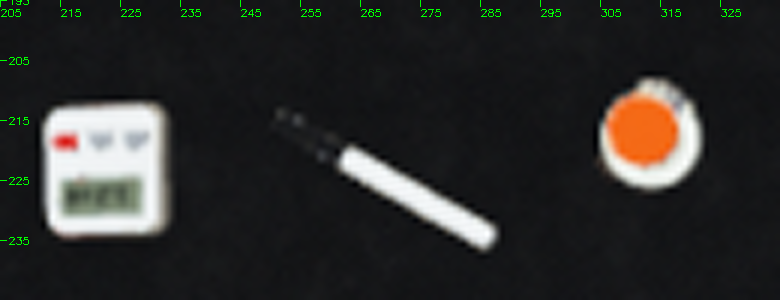

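View pics/crop1.png

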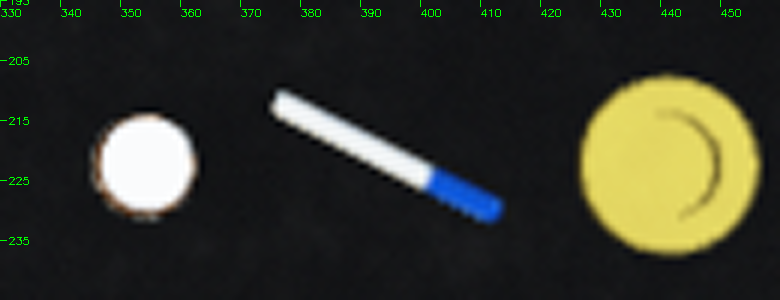

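View pics/crop2.png

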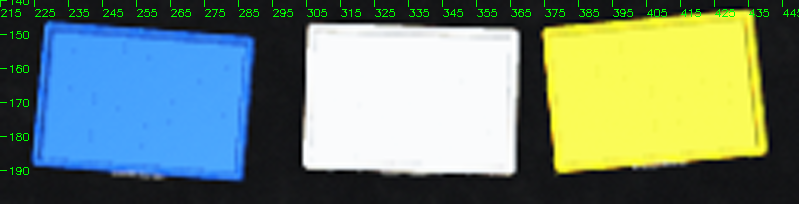

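```bash
cat > h.py <<'E'
import numpy as np
from workcell import env
def ray_plane(d,uv,z):
    f=200/np.tan(np.radians(d["fov_y"])/2)
    T=d["world_from_camera"]; r=T[:3,:3]@np.array([(uv[0]-d["cx"])/f,(uv[1]-d["cy"])/f,1])
    o=T[:3,3]; return o+r*(z-o[2])/r[2]
def wrist_plane(d,s,uv,z):
    from scipy.spatial.transform import Rotation as R
    f=200/np.tan(np.radians(d["fov_y"])/2)
    v=np.array([uv[0]-d["cx"],uv[1]-d["cy"]]);r=np.hypot(*v);a=r/f
    c=np.array([*(np.sin(a)*v/max(r,1e-9)),np.cos(a)])
    w,x,y,zz=s["orientation"];Rm=R.from_quat([x,y,zz,w]).as_matrix()
    T=d["hand_eye"]; o=s["tcp_pos"]+Rm@T[:3,3]; rr=Rm@T[:3,:3]@c
    return o+rr*(z-o[2])/rr[2]
def toolmove(s,target):
    from scipy.spatial.transform import Rotation as R
    w,x,y,zz=s["orientation"];Rm=R.from_quat([x,y,zz,w]).as_matrix()
    return Rm.T@(np.array(target)-s["tcp_pos"])*100
E
python3 - <<'E'
from h import *
d=env.read_camera("top")
def P(i,x,y,z):
    ox,oy,k=[(205,195,6),(330,195,6),(215,140,3.4)][i]
    return ray_plane(d,((x+.5)/k-.5+ox,(y+.5)/k-.5+oy),z)
for n,c in dict(blue=[(45,22),(254,38),(243,180),(33,165)],white=[(308,24),(519,30),(515,175),(302,168)],yellow=[(543,29),(748,11),(768,153),(557,173)]).items():
    q=np.array([P(2,*p,.02) for p in c]); m=q.mean(0); v=(q[0]+q[3]-q[1]-q[2])/2; 
    print(n,m.round(4),"y axis len",np.linalg.norm(v),"yaw",np.degrees(np.arctan2(-v[0],v[1])), np.linalg.norm(q[0]-q[3]))
q=np.array([P(0,*p,.016) for p in [(48,103),(166,103),(163,236),(45,234)]]);print("timer",q.round(4),q.mean(0))
for n,i,a,b in [("black",0,(275,110),(494,243)),("blackbarrel",0,(341,155),(494,243)),("blue",1,(275,100),(501,213))]:
    A,B=P(i,*a,.0065),P(i,*b,.0065);v=A-B;print(n,((A+B)/2).round(4),np.linalg.norm(v),np.degrees(np.arctan2(v[1],v[0])),A,B)
print("orange",P(0,643,131,.111),"amber",P(1,147,163,.08),"tape",P(1,670,165,.019))
print("orange body", P(0,651,135,.085))
s=env.get_state()
E
```

```text
blue [0.6389 0.2324 0.02  ] y axis len 0.19217400038724133 yaw -4.259929356579251 0.13198449545287058
white [ 0.6407 -0.0116  0.02  ] y axis len 0.19346433281781822 yaw -1.772930716419119 0.13254406845831557
yellow [ 0.6478 -0.2331  0.02  ] y axis len 0.1904319188253693 yaw 5.253687475870144 0.1328093849129351
timer [[0.5073 0.3686 0.016 ]
 [0.5073 0.3077 0.016 ]
 [0.439  0.3081 0.016 ]
 [0.44   0.3688 0.016 ]] [0.47338587 0.33825683 0.016     ]
black [0.4699 0.1959 0.0065] 0.13313424444736668 58.97430538325622 [0.50420516 0.25293102 0.0065    ] [0.43558478 0.13884346 0.0065    ]
blackbarrel [0.4583 0.1786 0.0065] 0.09158741322496294 60.32803321012876 [0.48092363 0.21842136 0.0065    ] [0.43558478 0.13884346 0.0065    ]
blue [ 0.4804 -0.1935  0.0065] 0.1299111161452504 63.35368835809904 [ 0.50957585 -0.13549019  0.0065    ] [ 0.45131309 -0.25160371  0.0065    ]
orange [0.48901769 0.05743918 0.111     ] amber [ 0.47461047 -0.06653238  0.08      ] tape [ 0.47570282 -0.33649967  0.019     ]
orange body [0.48814795 0.05466746 0.085     ]
```

```bash
cat >> h.py <<'E'
def go(x,y,z,phi):
    s=env.get_state();w,a,b,c=s["orientation"]
    from scipy.spatial.transform import Rotation as R
    M=R.from_quat([a,b,c,w]).as_matrix();p0=np.degrees(np.arctan2(M[1,0],M[0,0]))
    yaw=(p0-phi+180)%360-180
    print("phi now",p0.round(2),"tcp",s["tcp_pos"].round(4),"tilt",np.degrees(np.arccos(-M[2,2])).round(2),"gap",round(s["finger_gap"],4),"F",s["wrist_force"].round(1),"t",s["clock"])
    print("shift cm",(M.T@(np.array([x,y,z])-s["tcp_pos"])*100).round(2),"yaw",yaw.round(1))
E
python3 -c "
from h import *
go(.4804,-.1935,.20,-26.6)"
```

```text
phi now -70.82 tcp [ 0.1889 -0.5428  0.2307] tilt 0.07 gap 0.0855 F [-0.1 -0.4  0.3] t 0.2
shift cm [-23.4  -39.01   3.11] yaw -44.2
```

Emit:
{"api": "apply_moves", "payload": {"moves": [[[-2, -3.5, 0], -5, 1], [[-5, -8.5, 0], -15, 1], [[-8, -13.5, 0], -25, 1], [[-11.5, -19, 0.5], -34, 1], [[-15, -25, 1], -44.2, 1], [[-18, -30, 2], -44.2, 1], [[-21, -35, 3], -44.2, 1], [[-23.4, -39, 3.1], -44.2, 0.6], [[-23.4, -39, 3.1], -44.2, 0.6], [[-23.4, -39, 3.1], -44.2, 0.6]]}}

```text
clock: 1.45
tcp_pos: [0.4802, -0.194, 0.2002]
orientation: [0.0, 0.973, -0.23, -0.0]
wrist_force: [-1.0, -0.8, -0.6]
finger_gap: 0.051
```

```bash
python3 - <<'E'
from h import *
import cv2
go(.4804,-.1935,.003,-26.6)
d=env.read_camera("wrist");cv2.imwrite("pics/w1.png",d["pixels"][:,:,::-1])
E
```

```text
phi now -26.58 tcp [ 0.4802 -0.194   0.2002] tilt 0.04 gap 0.051 F [-1.  -0.8 -0.6] t 1.45
shift cm [ 1.000e-02 -7.000e-02  1.972e+01] yaw 0.0
```

View pics/w1.png

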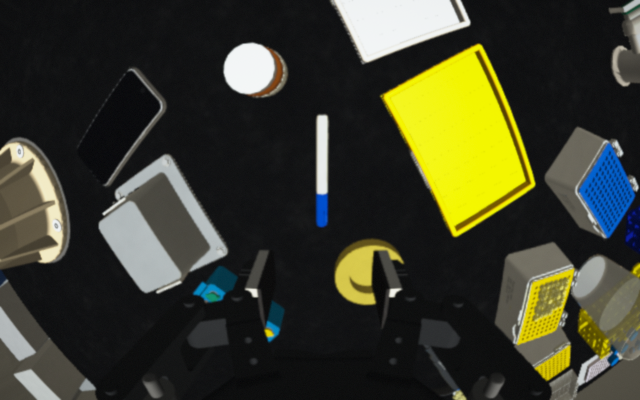

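The marker stands upright in the wrist view at column 322, rows 115-227, so the jaws are aligned with it. I'll check its position, and the amber lid (248,70), from this view.

```bash
python3 - <<'E'
from h import *
s=env.get_state();d=env.read_camera("wrist")
A,B=wrist_plane(d,s,(322,115),.0065),wrist_plane(d,s,(322,227),.0065)
print(A,B,(A+B)/2,np.linalg.norm(A-B))
print("lid",wrist_plane(d,s,(248,70),.08))
E
```

```text
[ 0.50691152 -0.13788118  0.0065    ] [ 0.44798805 -0.25477678  0.0065    ] [ 0.47744978 -0.19632898  0.0065    ] 0.130906674032563
lid [ 0.4717723  -0.06970508  0.08      ]
```

Emit:
{"api": "apply_moves", "payload": {"moves": [[[0.1, 0.1, 5], 0, 0.5], [[0.1, 0.1, 10], 0, 0.5], [[0.1, 0.1, 14], 0, 0.5], [[0.1, 0.1, 17], 0, 0.5], [[0.1, 0.1, 18.7], 0, 0.5], [[0.1, 0.1, 19.7], 0, 0.5], [[0.1, 0.1, 19.7], 0, 0.5], [[0.1, 0.1, 19.7], 0, 0], [[0.1, 0.1, 19.7], 0, 0], [[0.1, 0.1, 19.7], 0, 0]], "squeeze": 30}}

```text
clock: 2.8
tcp_pos: [0.4817, -0.1959, 0.0044]
orientation: [0.001, 0.973, -0.23, 0.001]
wrist_force: [-0.5, -0.2, 5.6]
finger_gap: 0.0118
```

Emit:
{"api": "apply_moves", "payload": {"moves": [[[0, 0, 0], 0, 0], [[0, 0, 0], 0, 0], [[0, 0, -1], 0, 0], [[0, 0, -2], 0, 0], [[0, 0, -4], 0, 0], [[0, 0, -6], 0, 0], [[0, 0, -8], 0, 0], [[0, 0, -10], 0, 0], [[0, 0, -10], 0, 0], [[0, 0, -10], 0, 0]]}}

```text
clock: 4.05
tcp_pos: [0.4806, -0.1951, 0.1029]
orientation: [-0.0, 0.973, -0.23, -0.0]
wrist_force: [0.0, -1.2, -0.4]
finger_gap: 0.0112
```

```bash
python3 - <<'E'
from h import *
import cv2
t=np.radians(5.25)
c=np.array([.6478,-.2331])
for x in (.022,-.022): print(c+x*np.array([np.cos(t),np.sin(t)]))
go(*(c+.022*np.array([np.cos(t),np.sin(t)])),.10,5.25)
d=env.read_camera("wrist");cv2.imwrite("pics/w2.png",d["pixels"][:,:,::-1])
E
```

```text
[ 0.66970771 -0.23108696]
[ 0.62589229 -0.23511304]
phi now -26.61 tcp [ 0.4806 -0.1951  0.1029] tilt 0.02 gap 0.0112 F [ 0.  -1.2 -0.4] t 4.05
shift cm [18.52 -5.26  0.28] yaw -31.9
```

View pics/w2.png

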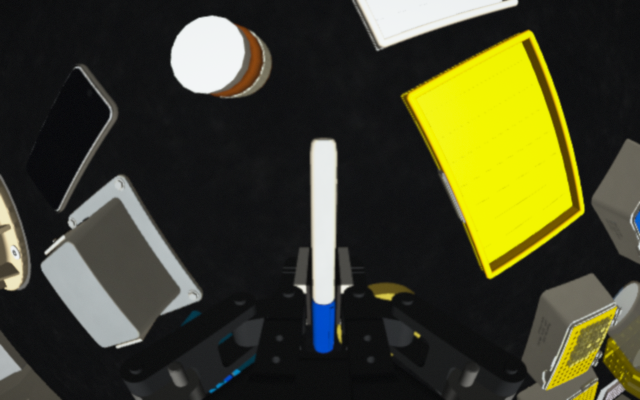

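The blue marker is held level (cols 310-338, rows 138-352). Carrying it to the yellow tray.

Emit:
{"api": "apply_moves", "payload": {"moves": [[[2, -0.6, 0], -4, 0], [[5, -1.5, 0], -10, 0], [[8, -2.3, 0], -16, 0], [[11, -3.2, 0], -22, 0], [[14, -4, 0], -27, 0], [[17, -4.8, 0], -31.9, 0], [[18.3, -5.2, 0.2], -31.9, 0], [[18.4, -5.2, 0.2], -31.9, 0], [[18.4, -5.2, 0.2], -31.9, 0], [[18.4, -5.2, 0.2], -31.9, 0]]}}

```text
clock: 5.35
tcp_pos: [0.6678, -0.2311, 0.1012]
orientation: [-0.0, 0.999, 0.046, -0.0]
wrist_force: [-0.3, 0.2, 0.3]
finger_gap: 0.011
```

```bash
python3 - <<'E'
from h import *
import cv2
go(.6687,-.2315,.0095,5.25)
d=env.read_camera("wrist");cv2.imwrite("pics/w3.png",d["pixels"][:,:,::-1])
E
```

```text
phi now 5.27 tcp [ 0.6678 -0.2311  0.1012] tilt 0.04 gap 0.011 F [-0.3  0.2  0.3] t 5.35
shift cm [0.09 0.05 9.17] yaw 0.0
```

View pics/w3.png

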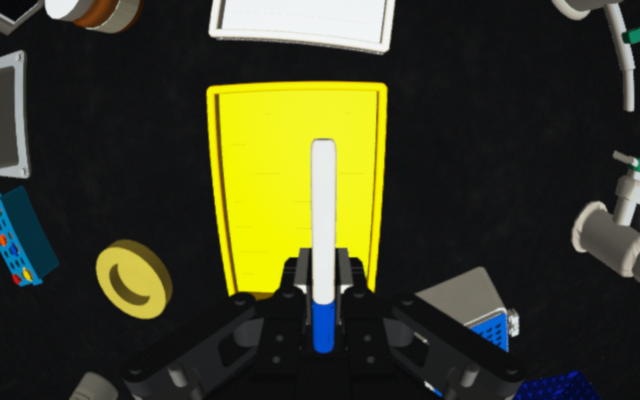

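The marker is lined up inside the tray's right half. The tray's far rim runs from (208,87) to (386,84).

```bash
python3 - <<'E'
from h import *
s=env.get_state();d=env.read_camera("wrist")
A,B=[wrist_plane(d,s,p,.02) for p in((208,87),(386,84))]
t=np.radians(5.25); print(A,B,"tray c",(A+B)/2-.095*np.array([-np.sin(t),np.cos(t),0]))
E
```

```text
[ 0.57404382 -0.14506503  0.02      ] [ 0.703826   -0.13373459  0.02      ] tray c [ 0.64762756 -0.23400128  0.02      ]
```

Emit:
{"api": "apply_moves", "payload": {"moves": [[[0, 0, 3], 0, 0], [[0, 0, 5], 0, 0], [[0, 0, 6.5], 0, 0], [[0, 0, 7.6], 0, 0], [[0, 0, 8.4], 0, 0], [[0, 0, 8.9], 0, 0], [[0, 0, 9.1], 0, 0], [[0, 0, 9.1], 0, 0], [[0, 0, 9.1], 0, 0], [[0, 0, 9.1], 0, 0]]}}

```text
clock: 6.7
tcp_pos: [0.6689, -0.2314, 0.0107]
orientation: [0.0, 0.999, 0.046, 0.0]
wrist_force: [-0.3, -0.0, 0.2]
finger_gap: 0.0109
```

Emit:
{"api": "apply_moves", "payload": {"moves": [[[0, 0, 0.1], 0, 0], [[0, 0, 0.15], 0, 0], [[0, 0, 0.15], 0, 0], [[0, 0, 0.1], 0, 0.1], [[0, 0, 0.1], 0, 0.2], [[0, 0, 0.1], 0, 0.33], [[0, 0, 0.1], 0, 0.33], [[0, 0, -1], 0, 0.33], [[0, 0, -4], 0, 0.33], [[0, 0, -8], 0, 0.33]]}}

```text
clock: 7.95
tcp_pos: [0.6679, -0.231, 0.0908]
orientation: [-0.0, 0.999, 0.046, -0.001]
wrist_force: [0.6, -0.2, 0.6]
finger_gap: 0.028
```

```bash
python3 - <<'E'
from h import *
import cv2
d=env.read_camera("wrist");cv2.imwrite("pics/w4.png",d["pixels"][:,:,::-1])
go(.468,.194,.20,-30)
E
```

```text
phi now 5.29 tcp [ 0.6711 -0.2324  0.0983] tilt 0.47 gap 0.0283 F [1.5 0.  4.4] t 8.0
shift cm [-16.23 -44.29 -10.47] yaw 35.3
```

View pics/w4.png

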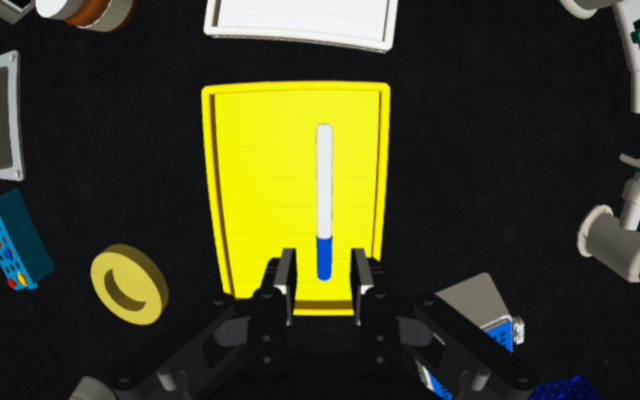

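The blue marker lies in the yellow tray (cols 316-332, rows 124-280). Next is the black marker.

Emit:
{"api": "apply_moves", "payload": {"moves": [[[0, -1, -5], 0, 0.33], [[-2, -5, -9], 5, 0.4], [[-4, -10, -11], 12, 0.5], [[-6, -16, -11], 20, 0.5], [[-8, -22, -11], 27, 0.5], [[-10, -28, -11], 35.3, 0.5], [[-12, -34, -11], 35.3, 0.5], [[-14.5, -40, -11], 35.3, 0.5], [[-16, -44.2, -11], 35.3, 0.5], [[-16, -44.2, -11], 35.3, 0.5]]}}

```text
clock: 9.25
tcp_pos: [0.4671, 0.1968, 0.2014]
orientation: [-0.0, 0.967, -0.256, 0.0]
wrist_force: [1.2, 0.0, -0.5]
finger_gap: 0.0428
```

Emit:
{"api": "apply_moves", "payload": {"moves": [[[0, 0, 0], 0, 0.5], [[0, 0, 1], 0, 0.5], [[0, 0, 2], 0, 0.5], [[0, 0, 4], 0, 0.5], [[0, 0, 6], 0, 0.5], [[0, 0, 7], 0, 0.5], [[0, 0, 8], 0, 0.5], [[0, 0, 8], 0, 0.5], [[0, 0, 8], 0, 0.5], [[0, 0, 8], 0, 0.5]]}}

```text
clock: 10.5
tcp_pos: [0.4691, 0.1943, 0.1209]
orientation: [-0.0, 0.966, -0.259, 0.001]
wrist_force: [-0.6, 0.6, -0.1]
finger_gap: 0.0428
```

```bash
python3 - <<'E'
from h import *
import cv2
go(.468,.194,.004,-30)
d=env.read_camera("wrist");cv2.imwrite("pics/w5.png",d["pixels"][:,:,::-1])
E
```

```text
phi now -30.01 tcp [0.4691 0.1943 0.1209] tilt 0.08 gap 0.0428 F [-0.6  0.6 -0.1] t 10.5
shift cm [-0.09  0.09 11.69] yaw -0.0
```

View pics/w5.png

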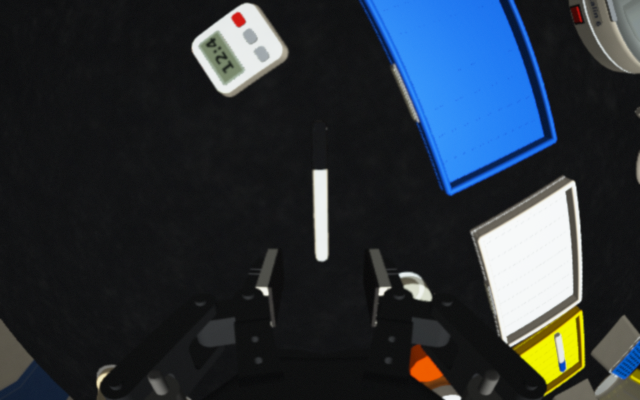

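```bash
python3 - <<'E'
from h import *
s=env.get_state();d=env.read_camera("wrist")
A,B=wrist_plane(d,s,(320,121),.0065),wrist_plane(d,s,(321,261),.0065)
print(A,B,(A+B)/2,np.linalg.norm(A-B))
E
```

```text
[0.49850789 0.25008848 0.0065    ] [0.43344504 0.13651407 0.0065    ] [0.46597646 0.19330128 0.0065    ] 0.1308904940109711
```

Emit:
{"api": "apply_moves", "payload": {"moves": [[[-0.1, 0, 3], 0, 0.5], [[-0.1, 0, 6], 0, 0.5], [[-0.1, 0, 8.5], 0, 0.5], [[-0.1, 0, 10.3], 0, 0.5], [[-0.1, 0, 11.6], 0, 0.5], [[-0.1, 0, 11.6], 0, 0.5], [[-0.1, 0, 11.6], 0, 0], [[-0.1, 0, 11.6], 0, 0], [[-0.1, 0, 11.6], 0, 0], [[-0.1, 0, 11.6], 0, 0]]}}

```text
clock: 11.85
tcp_pos: [0.4686, 0.1948, 0.0052]
orientation: [-0.0, 0.966, -0.259, 0.001]
wrist_force: [-0.2, -0.1, 5.6]
finger_gap: 0.0112
```

Emit:
{"api": "apply_moves", "payload": {"moves": [[[0, 0, 0], 0, 0], [[0, 0, -1], 0, 0], [[0, 0, -3], 0, 0], [[0, 0, -6], 0, 0], [[0, 0, -9], 0, 0], [[0, 0, -12], 0, 0], [[0, 0, -14], 0, 0], [[0, 0, -15], 0, 0], [[0, 0, -15], 0, 0], [[0, 0, -15], 0, 0]]}}

```text
clock: 13.1
tcp_pos: [0.4671, 0.1945, 0.1534]
orientation: [0.0, 0.966, -0.259, -0.001]
wrist_force: [0.6, -0.8, -0.5]
finger_gap: 0.0116
```

```bash
python3 - <<'E'
from h import *
import cv2
go(.6258,-.2355,.16,5.25)
d=env.read_camera("wrist");cv2.imwrite("pics/w6.png",d["pixels"][:,:,::-1])
E
```

```text
phi now -30.02 tcp [0.4671 0.1945 0.1534] tilt 0.1 gap 0.0116 F [ 0.6 -0.8 -0.5] t 13.1
shift cm [35.25 29.29 -0.67] yaw -35.3
```

View pics/w6.png

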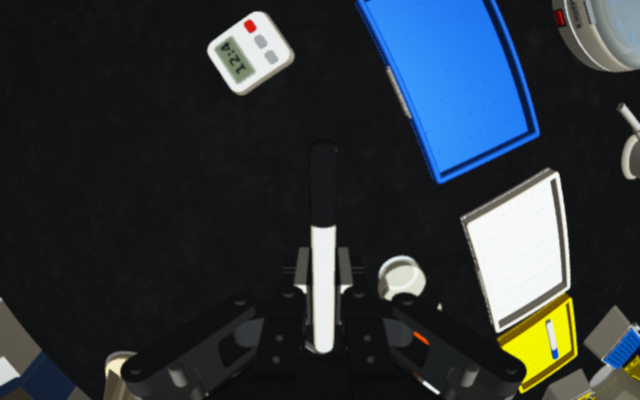

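The black marker is held level. Carrying it over the bottles at about 0.17 m to the yellow tray.

Emit:
{"api": "apply_moves", "payload": {"moves": [[[2, 1.5, -1.5], -3, 0], [[6, 5, -1.5], -8, 0], [[10, 8.3, -1.5], -13, 0], [[14.5, 12, -1.5], -18, 0], [[19, 15.8, -1.5], -23, 0], [[23.5, 19.5, -1.5], -28, 0], [[28, 23.2, -1.5], -33, 0], [[32, 26.6, -1.5], -35.3, 0], [[34.5, 28.7, -1.5], -35.3, 0], [[35.2, 29.3, -1.5], -35.3, 0]]}}

```text
clock: 14.4
tcp_pos: [0.6257, -0.2371, 0.1674]
orientation: [-0.0, 0.999, 0.045, -0.001]
wrist_force: [0.4, -0.1, -0.6]
finger_gap: 0.0113
```

Emit:
{"api": "apply_moves", "payload": {"moves": [[[0, 0, 0], 0, 0], [[0, 0, 1], 0, 0], [[0, 0, 3], 0, 0], [[0, 0, 5], 0, 0], [[0, 0, 7], 0, 0], [[0, 0, 9], 0, 0], [[0, 0, 10], 0, 0], [[0, 0, 10.5], 0, 0], [[0, 0, 10.5], 0, 0], [[0, 0, 10.5], 0, 0]]}}

```text
clock: 15.65
tcp_pos: [0.6265, -0.2354, 0.0652]
orientation: [0.0, 0.999, 0.046, 0.001]
wrist_force: [-0.8, -0.8, -0.2]
finger_gap: 0.011
```

```bash
python3 - <<'E'
from h import *
import cv2
go(.6258,-.2355,.0095,5.25)
d=env.read_camera("wrist");cv2.imwrite("pics/w7.png",d["pixels"][:,:,::-1])
E
```

```text
phi now 5.28 tcp [ 0.6265 -0.2354  0.0652] tilt 0.08 gap 0.011 F [-0.8 -0.8 -0.2] t 15.65
shift cm [-0.08  0.    5.57] yaw 0.0
```

View pics/w7.png

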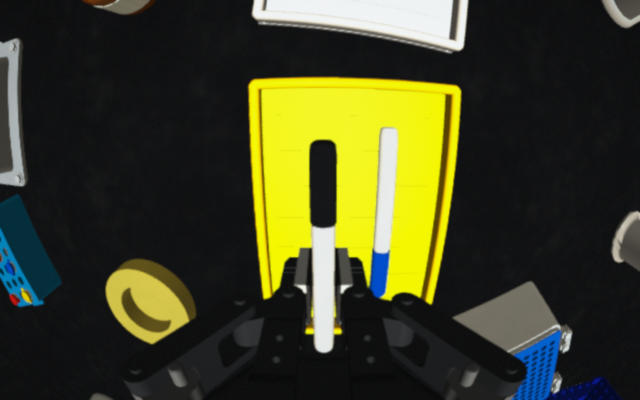

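The black marker (col 322) is clear of the blue one (col 385), both inside the tray. Lowering and releasing.

Emit:
{"api": "apply_moves", "payload": {"moves": [[[-0.1, 0, 1.5], 0, 0], [[-0.1, 0, 3], 0, 0], [[-0.1, 0, 4.2], 0, 0], [[-0.1, 0, 5], 0, 0], [[-0.1, 0, 5.4], 0, 0], [[-0.1, 0, 5.6], 0, 0], [[-0.1, 0, 5.65], 0, 0], [[-0.1, 0, 5.65], 0, 0], [[-0.1, 0, 5.65], 0, 0.1], [[-0.1, 0, 5.6], 0, 0.2]]}}

```text
clock: 16.95
tcp_pos: [0.6255, -0.2355, 0.009]
orientation: [0.0, 0.999, 0.046, 0.001]
wrist_force: [0.5, 0.7, -0.2]
finger_gap: 0.0169
```

Emit:
{"api": "apply_moves", "payload": {"moves": [[[0, 0, 0], 0, 0.3], [[0, 0, 0], 0, 0.3], [[0, 0, -1], 0, 0.3], [[0, 0, -3], 0, 0.3], [[0, 0, -6], 0, 0.3], [[0, 0, -10], 0, 0.4], [[0, 0, -13], 0, 0.6], [[0, 0, -14], 0, 1], [[0, 0, -14], 0, 1], [[0, 0, -14], 0, 1]]}}

```text
clock: 18.2
tcp_pos: [0.6242, -0.2349, 0.1466]
orientation: [-0.001, 0.999, 0.046, -0.001]
wrist_force: [0.2, 0.5, -1.0]
finger_gap: 0.0852
```

```bash
python3 - <<'E'
from h import *
import cv2
go(.474,-.067,.18,0)
d=env.read_camera("wrist");cv2.imwrite("pics/w8.png",d["pixels"][:,:,::-1])
E
```

```text
phi now 5.28 tcp [ 0.6242 -0.2349  0.1466] tilt 0.15 gap 0.0852 F [ 0.2  0.5 -1. ] t 18.2
shift cm [-13.41 -18.1   -3.29] yaw 5.3
```

View pics/w8.png

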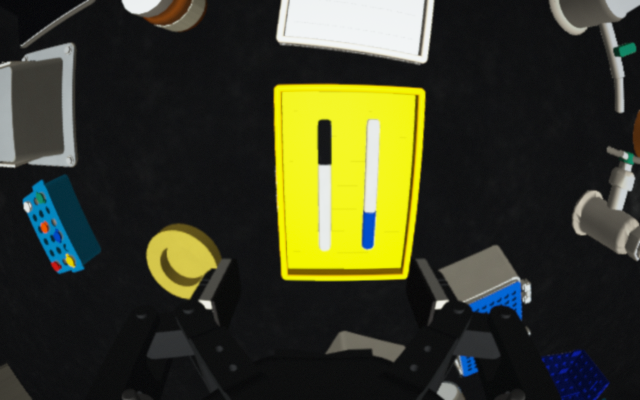

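Both markers lie flat and parallel in the yellow tray (cols 325 and 370). Next, the orange bottle.

Emit:
{"api": "apply_moves", "payload": {"moves": [[[0, 0, -3], 0, 1], [[-1, -3, -6], 2, 1], [[-2.5, -7, -7.5], 5.3, 1], [[-4.2, -12, -7.5], 5.3, 1], [[-6, -17, -7.5], 5.3, 1], [[-7.9, -22, -7.5], 5.3, 1], [[-9.6, -27, -7.5], 5.3, 1], [[-10.8, -30.2, -7.5], 5.3, 1], [[-10.8, -30.2, -7.5], 5.3, 1], [[-10.8, -30.2, -7.5], 5.3, 1]]}}

```text
clock: 19.5
tcp_pos: [0.4896, 0.0553, 0.2227]
orientation: [0.0, 1.0, -0.0, -0.0]
wrist_force: [-0.3, 0.3, 0.5]
finger_gap: 0.0853
```

```bash
python3 - <<'E'
from h import *
import cv2
go(.488,.055,.16,0)
d=env.read_camera("wrist");cv2.imwrite("pics/w9.png",d["pixels"][:,:,::-1])
E
```

```text
phi now -0.0 tcp [0.4896 0.0553 0.2227] tilt 0.05 gap 0.0853 F [-0.3  0.3  0.5] t 19.5
shift cm [-0.16  0.03  6.27] yaw -0.0
```

View pics/w9.png

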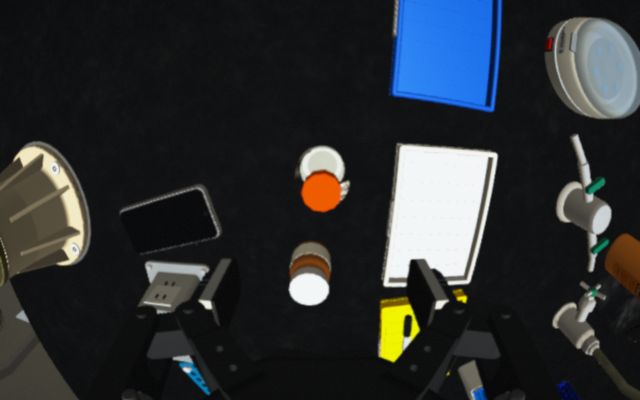

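```bash
python3 - <<'E'
from h import *
s=env.get_state();d=env.read_camera("wrist")
print("cap",wrist_plane(d,s,(321,192),.111),"lid",wrist_plane(d,s,(309,288),.08))
E
```

```text
cap [0.48763161 0.05723291 0.111     ] lid [ 0.47343285 -0.06540282  0.08      ]
```

Emit:
{"api": "apply_moves", "payload": {"moves": [[[-0.15, -0.15, 1], 0, 1], [[-0.15, -0.15, 3], 0, 1], [[-0.15, -0.15, 6], 0, 1], [[-0.15, -0.15, 9], 0, 1], [[-0.15, -0.15, 12], 0, 1], [[-0.15, -0.15, 14], 0, 1], [[-0.15, -0.15, 15.5], 0, 1], [[-0.15, -0.15, 16.6], 0, 1], [[-0.15, -0.15, 17.1], 0, 1], [[-0.15, -0.15, 17.1], 0, 1]]}}

```text
clock: 20.85
tcp_pos: [0.4882, 0.057, 0.0523]
orientation: [0.0, 1.0, -0.0, 0.0]
wrist_force: [-0.2, 0.4, 1.2]
finger_gap: 0.0853
```

Emit:
{"api": "apply_moves", "payload": {"moves": [[[0, 0, 0], 0, 0.85], [[0, 0, 0], 0, 0.75], [[0, 0, 0], 0, 0.65], [[0, 0, 0], 0, 0.5], [[0, 0, 0], 0, 0.3], [[0, 0, 0], 0, 0.3], [[0, 0, 0], 0, 0], [[0, 0, 0], 0, 0], [[0, 0, 0], 0, 0], [[0, 0, 0], 0, 0]], "squeeze": 45}}

```text
clock: 22.1
tcp_pos: [0.4882, 0.057, 0.053]
orientation: [0.0, 1.0, -0.0, 0.0]
wrist_force: [-2.5, -0.7, 6.1]
finger_gap: 0.0537
```

```bash
python3 - <<'E'
from h import *
import cv2
go(.6389,.2324,.16,0)
d=env.read_camera("wrist");cv2.imwrite("pics/w10.png",d["pixels"][:,:,::-1])
E
```

```text
phi now -0.02 tcp [0.4882 0.057  0.053 ] tilt 0.04 gap 0.0537 F [-2.5 -0.7  6.1] t 22.1
shift cm [ 15.07 -17.54 -10.69] yaw -0.0
```

View pics/w10.png

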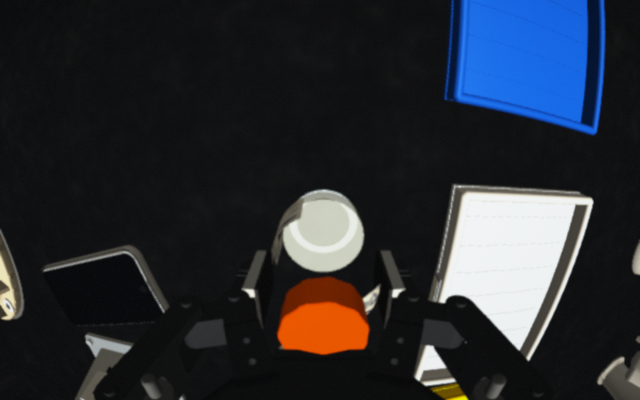

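The orange bottle is gripped between the pads just under the cap, with the cap clear of the gripper's body. Lifting and carrying.

Emit:
{"api": "apply_moves", "payload": {"moves": [[[0, 0, -0.5], 0, 0], [[0, 0, -2], 0, 0], [[0, 0, -4], 0, 0], [[0, 0, -6], 0, 0], [[1, -1.5, -7], 0, 0], [[3, -4.2, -7], 0, 0], [[5.5, -7.8, -7], 0, 0], [[8, -11.3, -7], 0, 0], [[10, -14.2, -7], 0, 0], [[11.5, -16.3, -7], 0, 0]]}}

```text
clock: 23.4
tcp_pos: [0.604, 0.2214, 0.1229]
orientation: [-0.0, 1.0, 0.0, 0.0]
wrist_force: [0.7, -0.0, -2.7]
finger_gap: 0.0535
```

Emit:
{"api": "apply_moves", "payload": {"moves": [[[1, -1.5, 0], 0, 0], [[2.3, -3.2, 0], 0, 0], [[3.3, -4.6, 0], 0, 0], [[3.9, -5.4, 0], 0, 0], [[3.9, -5.4, 0], 0, 0], [[3.9, -5.4, 1], 0, 0], [[3.9, -5.4, 2], 0, 0], [[3.9, -5.4, 2], 0, 0], [[3.9, -5.4, 2], 0, 0], [[3.9, -5.4, 2], 0, 0]]}}

```text
clock: 24.65
tcp_pos: [0.6424, 0.274, 0.1027]
orientation: [-0.0, 1.0, -0.0, 0.0]
wrist_force: [-0.4, -0.1, -2.8]
finger_gap: 0.0535
```

```bash
python3 - <<'E'
from h import *
import cv2
go(.642,.274,.057,0)
d=env.read_camera("wrist");cv2.imwrite("pics/w11.png",d["pixels"][:,:,::-1])
d=env.read_camera("scene");cv2.imwrite("pics/s11.png",cv2.resize(d["pixels"][:,:,::-1][120:320,80:400],None,fx=2.4,fy=2.4,interpolation=cv2.INTER_CUBIC))
E
```

```text
phi now -0.02 tcp [0.6424 0.274  0.1027] tilt 0.04 gap 0.0535 F [-0.4 -0.1 -2.8] t 24.65
shift cm [-0.05 -0.    4.57] yaw -0.0
```

View pics/w11.png

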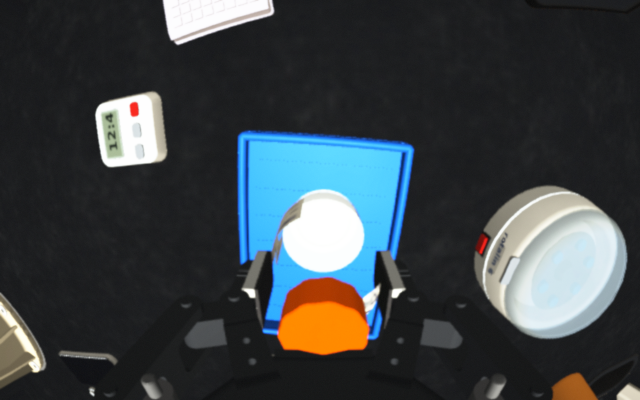

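View pics/s11.png

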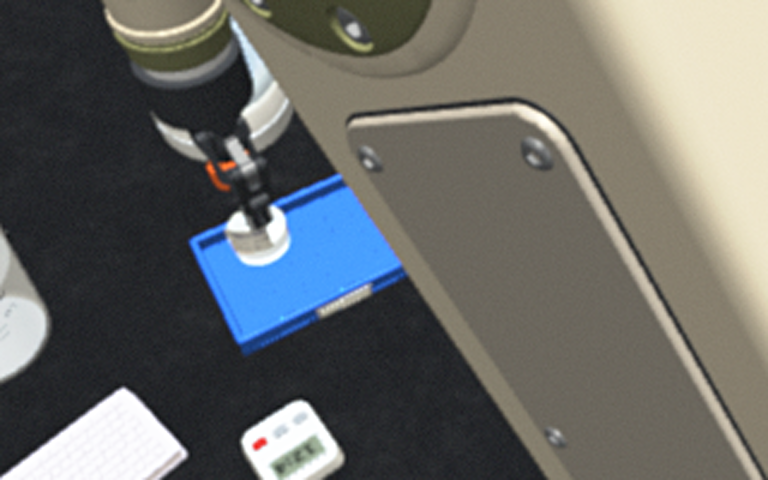

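The orange bottle hangs level over the +y half of the blue tray. Lowering it.

Emit:
{"api": "apply_moves", "payload": {"moves": [[[0, 0, 1], 0, 0], [[0, 0, 2], 0, 0], [[0, 0, 3], 0, 0], [[0, 0, 3.8], 0, 0], [[0, 0, 4.2], 0, 0], [[0, 0, 4.4], 0, 0], [[0, 0, 4.5], 0, 0], [[0, 0, 4.5], 0, 0], [[0, 0, 4.5], 0, 0], [[0, 0, 4.5], 0, 0]]}}

```text
clock: 26.0
tcp_pos: [0.6423, 0.274, 0.0575]
orientation: [0.0, 1.0, -0.0, 0.0]
wrist_force: [0.6, -0.5, -1.8]
finger_gap: 0.0534
```

Emit:
{"api": "apply_moves", "payload": {"moves": [[[0, 0, 0.05], 0, 0], [[0, 0, 0.1], 0, 0], [[0, 0, 0.1], 0, 0], [[0, 0, 0.1], 0, 0], [[0, 0, 0.1], 0, 0], [[0, 0, 0.1], 0, 0], [[0, 0, 0.1], 0, 0], [[0, 0, 0.1], 0, 0], [[0, 0, 0.1], 0, 0], [[0, 0, 0.1], 0, 0]]}}

```text
clock: 27.25
tcp_pos: [0.6423, 0.274, 0.0571]
orientation: [-0.0, 1.0, -0.0, 0.0]
wrist_force: [-2.5, -1.5, 5.6]
finger_gap: 0.0532
```

Contact (+5.6 N). Releasing slowly, then retreating.

Emit:
{"api": "apply_moves", "payload": {"moves": [[[0, 0, -0.05], 0, 0.66], [[0, 0, -0.05], 0, 0.7], [[0, 0, -0.05], 0, 0.8], [[0, 0, -0.05], 0, 0.9], [[0, 0, -0.05], 0, 1], [[0, 0, -0.05], 0, 1], [[0, 0, -1], 0, 1], [[0, 0, -3], 0, 1], [[0, 0, -6], 0, 1], [[0, 0, -9], 0, 1]]}}

```text
clock: 28.5
tcp_pos: [0.6422, 0.274, 0.1478]
orientation: [-0.0, 1.0, -0.0, 0.0]
wrist_force: [1.1, -0.0, -0.2]
finger_gap: 0.0858
```

Emit:
{"api": "apply_moves", "payload": {"moves": [[[0, 0, -4], 0, 1], [[0, 0, -8], 0, 1], [[-1, 3, -8], 0, 1], [[-3, 8, -8], 0, 1], [[-5.5, 13.5, -8], 0, 1], [[-8, 19, -8], 0, 1], [[-11, 24.5, -8], 0, 1], [[-14, 30, -8], 0, 1], [[-16.8, 34, -6], 0, 1], [[-16.8, 34, -6], 0, 1]]}}

```text
clock: 29.75
tcp_pos: [0.4714, -0.0679, 0.2059]
orientation: [-0.0, 1.0, -0.003, -0.001]
wrist_force: [-0.0, 1.2, 0.0]
finger_gap: 0.0854
```

```bash
python3 - <<'E'
from h import *
import cv2
go(.474,-.066,.053,0)
d=env.read_camera("wrist");cv2.imwrite("pics/w12.png",d["pixels"][:,:,::-1])
d=env.read_camera("top");cv2.imwrite("pics/t12.png",d["pixels"][:,:,::-1])
E
```

```text
phi now -0.3 tcp [ 0.4714 -0.0679  0.2059] tilt 0.11 gap 0.0854 F [-0.   1.2  0. ] t 29.75
shift cm [ 0.29 -0.19 15.29] yaw -0.3
```

View pics/w12.png

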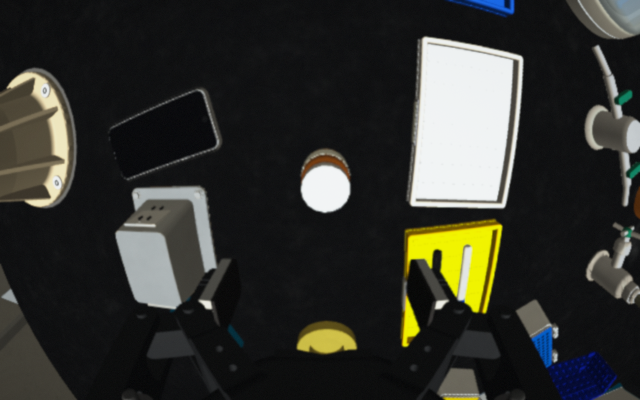

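View pics/t12.png

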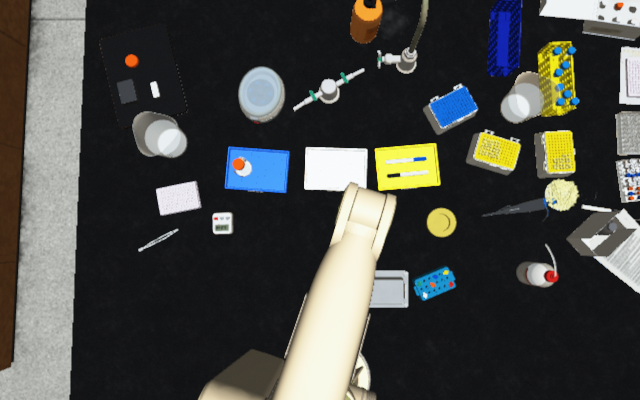

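The orange bottle stands in the blue tray (top view 241,166) and both markers lie in the yellow one. The amber lid is under the gripper (325,188).

Emit:
{"api": "apply_moves", "payload": {"moves": [[[0, 0, 0], 0, 1], [[0, 0, 2], 0, 1], [[0, 0, 5], 0, 1], [[0, 0, 8], 0, 1], [[0, 0, 11], 0, 1], [[0, 0, 13], 0, 1], [[0, 0, 14.5], 0, 1], [[0, 0, 15.3], 0, 1], [[0, 0, 15.3], 0, 1], [[0, 0, 15.3], 0, 1]]}}

```text
clock: 31.1
tcp_pos: [0.4748, -0.0661, 0.054]
orientation: [0.0, 1.0, -0.0, 0.001]
wrist_force: [0.7, -0.0, -0.2]
finger_gap: 0.0856
```

Emit:
{"api": "apply_moves", "payload": {"moves": [[[0, 0, 0], 0, 0.85], [[0, 0, 0], 0, 0.7], [[0, 0, 0], 0, 0.6], [[0, 0, 0], 0, 0.5], [[0, 0, 0], 0, 0.4], [[0, 0, 0], 0, 0.2], [[0, 0, 0], 0, 0], [[0, 0, 0], 0, 0], [[0, 0, 0], 0, 0], [[0, 0, 0], 0, 0]], "squeeze": 45}}

```text
clock: 32.35
tcp_pos: [0.4742, -0.0661, 0.0537]
orientation: [0.0, 1.0, -0.0, 0.0]
wrist_force: [-2.5, -0.7, 5.6]
finger_gap: 0.0437
```

Emit:
{"api": "apply_moves", "payload": {"moves": [[[0, 0, -0.3], 0, 0], [[0, 0, -1], 0, 0], [[0, 0, -2.5], 0, 0], [[0, 0, -4], 0, 0], [[0, 0, -5.5], 0, 0], [[0, 0, -6.5], 0, 0], [[0, 0, -7], 0, 0], [[0, 0, -7], 0, 0], [[0, 0, -7], 0, 0], [[0, 0, -7], 0, 0]]}}

```text
clock: 33.6
tcp_pos: [0.4737, -0.0658, 0.1227]
orientation: [-0.0, 1.0, -0.0, -0.001]
wrist_force: [-0.1, -0.4, -2.3]
finger_gap: 0.0437
```

```bash
python3 - <<'E'
from h import *
import cv2
go(.6355,.189,.123,0)
d=env.read_camera("wrist");cv2.imwrite("pics/w13.png",d["pixels"][:,:,::-1])
E
```

```text
phi now -0.02 tcp [ 0.4737 -0.0658  0.1227] tilt 0.06 gap 0.0437 F [-0.1 -0.4 -2.3] t 33.6
shift cm [ 16.17 -25.49  -0.04] yaw -0.0
```

View pics/w13.png

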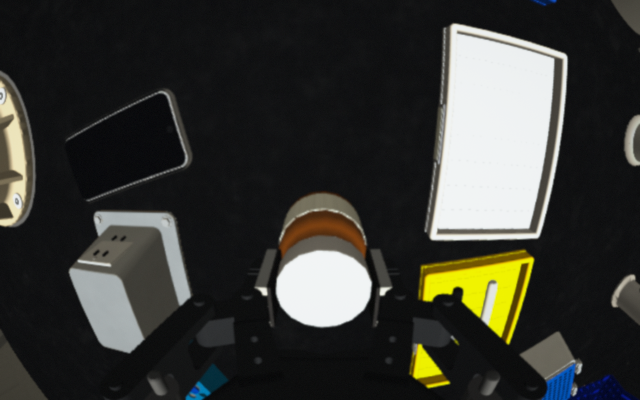

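The amber bottle is held upright by the lid. Carrying it to the near half of the blue tray.

Emit:
{"api": "apply_moves", "payload": {"moves": [[[1.3, -2, 0], 0, 0], [[3.5, -5.5, 0], 0, 0], [[5.7, -9, 0], 0, 0], [[8, -12.5, 0], 0, 0], [[10.2, -16, 0], 0, 0], [[12.4, -19.5, 0], 0, 0], [[14.3, -22.5, 0], 0, 0], [[15.6, -24.6, 0], 0, 0], [[16.2, -25.5, 0], 0, 0], [[16.2, -25.5, 0], 0, 0]]}}

```text
clock: 34.9
tcp_pos: [0.636, 0.1891, 0.1226]
orientation: [0.0, 1.0, 0.0, -0.0]
wrist_force: [-0.1, -0.9, -2.3]
finger_gap: 0.0437
```

Emit:
{"api": "apply_moves", "payload": {"moves": [[[0, 0, 0], 0, 0], [[0, 0, 0], 0, 0], [[0, 0, 1], 0, 0], [[0, 0, 2], 0, 0], [[0, 0, 3], 0, 0], [[0, 0, 3.5], 0, 0], [[0, 0, 3.5], 0, 0], [[0, 0, 3.5], 0, 0], [[0, 0, 3.5], 0, 0], [[0, 0, 3.5], 0, 0]]}}

```text
clock: 36.15
tcp_pos: [0.6364, 0.189, 0.0886]
orientation: [0.0, 1.0, -0.0, 0.0]
wrist_force: [0.1, -0.3, -1.8]
finger_gap: 0.0436
```

```bash
python3 - <<'E'
from h import *
import cv2
go(.6355,.189,.0577,0)
d=env.read_camera("wrist");cv2.imwrite("pics/w14.png",d["pixels"][:,:,::-1])
E
```

```text
phi now -0.02 tcp [0.6364 0.189  0.0886] tilt 0.04 gap 0.0436 F [ 0.1 -0.3 -1.8] t 36.15
shift cm [-0.09  0.    3.09] yaw -0.0
```

View pics/w14.png

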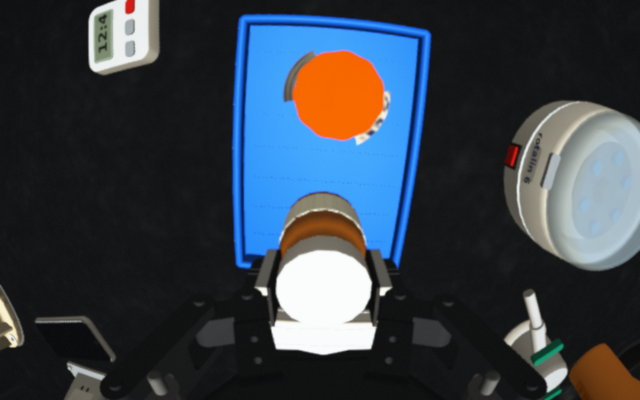

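The amber bottle is well clear of the orange cap (339,95) and inside the walls. Lowering.

Emit:
{"api": "apply_moves", "payload": {"moves": [[[0, 0, 0.7], 0, 0], [[0, 0, 1.5], 0, 0], [[0, 0, 2.2], 0, 0], [[0, 0, 2.7], 0, 0], [[0, 0, 2.9], 0, 0], [[0, 0, 3], 0, 0], [[0, 0, 3.05], 0, 0], [[0, 0, 3.1], 0, 0], [[0, 0, 3.15], 0, 0], [[0, 0, 3.15], 0, 0]]}}

```text
clock: 37.45
tcp_pos: [0.6364, 0.1891, 0.0577]
orientation: [-0.0, 1.0, -0.0, 0.0]
wrist_force: [-2.9, -0.0, 5.7]
finger_gap: 0.0433
```

Emit:
{"api": "apply_moves", "payload": {"moves": [[[0, 0, -0.05], 0, 0.55], [[0, 0, -0.05], 0, 0.6], [[0, 0, -0.05], 0, 0.7], [[0, 0, -0.05], 0, 0.85], [[0, 0, -0.05], 0, 1], [[0, 0, -0.05], 0, 1], [[0, 0, -1], 0, 1], [[0, 0, -3], 0, 1], [[0, 0, -6], 0, 1], [[0, 0, -9], 0, 1]]}}

```text
clock: 38.7
tcp_pos: [0.6362, 0.189, 0.1483]
orientation: [0.0, 1.0, -0.0, 0.0]
wrist_force: [-0.1, 0.7, 0.7]
finger_gap: 0.0853
```

Emit:
{"api": "apply_moves", "payload": {"moves": [[[0, 0, -4], 0, 1], [[0, 0, -4], 0, 1], [[-1, -1, -4], 0, 1], [[-4, -3, -4], 10, 1], [[-8, -6, -4], 20, 1], [[-12, -10, -4], 30, 1], [[-16.3, -14.9, -4], 40, 1], [[-16.3, -14.9, -4], 50, 1], [[-16.3, -14.9, -4], 60, 1], [[-16.3, -14.9, -4], 70, 1]]}}

```text
clock: 39.95
tcp_pos: [0.4844, 0.3073, 0.1852]
orientation: [-0.007, 0.836, -0.549, -0.013]
wrist_force: [0.8, 0.2, 0.0]
finger_gap: 0.0854
```

Emit:
{"api": "apply_moves", "payload": {"moves": [[[0, 0, 0], 10, 1], [[0, 0, 0], 20, 1], [[0, 0, 2], 20, 1], [[0, 0, 4], 20, 1], [[0, 0, 6], 20, 1], [[0, 0, 6], 20, 1], [[0, 0, 6], 20, 1], [[0, 0, 6], 20, 1], [[0, 0, 6], 20, 1], [[0, 0, 6], 20, 1]]}}

```text
clock: 41.2
tcp_pos: [0.5058, 0.1808, 0.1276]
orientation: [-0.021, 0.758, -0.651, -0.033]
wrist_force: [0.2, -0.2, 0.1]
finger_gap: 0.0856
```

```bash
python3 - <<'E'
from h import *
import cv2
go(.473,.338,-.001,-90)
d=env.read_camera("wrist");cv2.imwrite("pics/w15.png",d["pixels"][:,:,::-1])
E
```

```text
phi now -81.4 tcp [0.5058 0.1808 0.1276] tilt 4.47 gap 0.0856 F [ 0.2 -0.2  0.1] t 41.2
shift cm [-15.     0.72  14.07] yaw 8.6
```

View pics/w15.png

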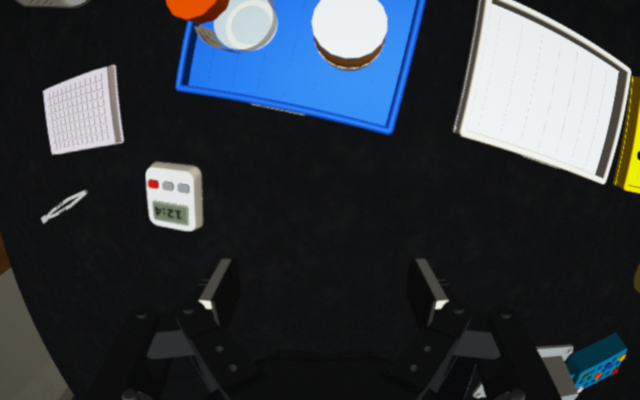

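That ran joint 6 to its limit (the jaw angle of -90° here), so the arm deviated in free air and nothing was touched. Both bottles stand in the blue tray. I'll turn the other way to +90°.

Emit:
{"api": "apply_moves", "payload": {"moves": [[[0, 0, -2], -5, 1], [[0, 0, -4], -15, 1], [[0, 0, -6], -25, 1], [[0, 0, -6], -35, 1], [[0, 0, -6], -45, 1], [[0, 0, -6], -55, 1], [[0, 0, -6], -65, 1], [[0, 0, -6], -75, 1], [[0, 0, -6], -85, 1], [[0, 0, -6], -90, 1]]}}

```text
clock: 42.5
tcp_pos: [0.5071, 0.1761, 0.1874]
orientation: [-0.038, 0.996, 0.077, -0.009]
wrist_force: [0.3, -0.0, -0.7]
finger_gap: 0.0852
```

```bash
python3 - <<'E'
from h import *
go(.473,.338,.2,90)
print(env.get_state()["joint_pos"])
E
```

```text
phi now 8.84 tcp [0.5071 0.1761 0.1874] tilt 4.47 gap 0.0852 F [ 0.3 -0.  -0.7] t 42.5
shift cm [ -0.9  -16.56   0.02] yaw -81.2
[ 0.14112538  0.26033842 -0.13674689  1.18684884  0.07692086  1.55751886]
```

```bash
python3 - <<'E'
from h import *
from scipy.spatial.transform import Rotation as R
s=env.get_state();w,a,b,c=s["orientation"]
M=R.from_quat([a,b,c,w]).as_matrix();print(M.round(4))
E
```

```text
[[ 0.988   0.1524 -0.0238]
 [ 0.1537 -0.9853  0.0742]
 [-0.0121 -0.077  -0.997 ]]
```

The wrist kept a 4.5° lean, almost entirely towards +y. If I grip the timer with the jaws along world x (its 68 mm, within the 85 mm opening), that lean lies in the plane of the pads. The timer then stays flat and can be set down flat. Moving above it.

```bash
python3 - <<'E'
from h import *
go(.473,.338,.13,0)
E
```

```text
phi now 8.84 tcp [0.5071 0.1761 0.1874] tilt 4.47 gap 0.0852 F [ 0.3 -0.  -0.7] t 42.5
shift cm [ -0.81 -16.03   7.  ] yaw 8.8
```

Emit:
{"api": "apply_moves", "payload": {"moves": [[[0, -3, 0], 4, 1], [[-0.2, -7, 1], 8.8, 1], [[-0.4, -11, 2.5], 8.8, 1], [[-0.6, -14, 4.5], 8.8, 1], [[-0.8, -16, 6], 8.8, 1], [[-0.8, -16, 7], 8.8, 1], [[-0.8, -16, 7], 8.8, 1], [[-0.8, -16, 7], 8.8, 1], [[-0.8, -16, 7], 8.8, 1], [[-0.8, -16, 7], 8.8, 1]]}}

```text
clock: 43.75
tcp_pos: [0.4741, 0.3375, 0.1303]
orientation: [-0.037, 0.999, -0.002, -0.012]
wrist_force: [0.7, -0.5, 0.2]
finger_gap: 0.0855
```

```bash
python3 - <<'E'
from h import *
import cv2
go(.473,.338,-.002,0)
print(env.get_state()["joint_pos"])
d=env.read_camera("wrist");cv2.imwrite("pics/w16.png",d["pixels"][:,:,::-1])
E
```

```text
phi now -0.18 tcp [0.4741 0.3375 0.1303] tilt 4.48 gap 0.0855 F [ 0.7 -0.5  0.2] t 43.75
shift cm [ 0.2   0.93 13.2 ] yaw -0.2
[ 0.44034265  0.3593627  -0.14316786  1.05747109  0.07737933  2.01565217]
```

View pics/w16.png

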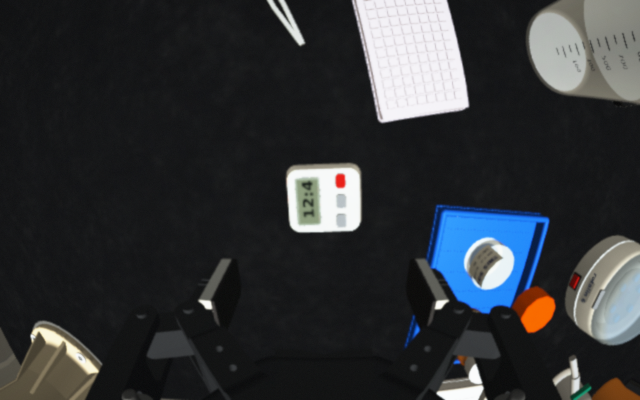

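```bash
python3 - <<'E'
from h import *
s=env.get_state();d=env.read_camera("wrist")
for p in [(289,199),(360,199),(325,168),(325,232),(324.5,200)]: print(p,wrist_plane(d,s,p,.016))
E
```

```text
(289, 199) [0.44073212 0.34108998 0.016     ]
(360, 199) [0.5033382  0.34126785 0.016     ]
(325, 168) [0.4726133  0.36869381 0.016     ]
(325, 232) [0.47249039 0.31021052 0.016     ]
(324.5, 200) [0.47210817 0.34026871 0.016     ]
```

Emit:
{"api": "apply_moves", "payload": {"moves": [[[0.15, 0.3, 3], 0, 1], [[0.15, 0.6, 6], 0, 1], [[0.15, 0.8, 9], 0, 1], [[0.15, 0.9, 11], 0, 1], [[0.15, 0.9, 12.2], 0, 1], [[0.15, 0.9, 12.8], 0, 1], [[0.15, 0.9, 13.1], 0, 1], [[0.15, 0.9, 13.2], 0, 1], [[0.15, 0.9, 13.2], 0, 1], [[0.15, 0.9, 13.2], 0, 1]]}}

```text
clock: 45.1
tcp_pos: [0.4722, 0.3388, -0.0021]
orientation: [-0.037, 0.999, -0.002, -0.012]
wrist_force: [-1.1, 0.5, -0.5]
finger_gap: 0.0853
```

Emit:
{"api": "apply_moves", "payload": {"moves": [[[0, 0, 0], 0, 0.9], [[0, 0, 0], 0, 0.85], [[0, 0, 0], 0, 0.75], [[0, 0, 0], 0, 0.65], [[0, 0, 0], 0, 0.5], [[0, 0, 0], 0, 0.3], [[0, 0, 0], 0, 0.3], [[0, 0, 0], 0, 0.3], [[0, 0, 0], 0, 0.3], [[0, 0, 0], 0, 0.3]], "squeeze": 30}}

```text
clock: 46.35
tcp_pos: [0.4719, 0.3387, -0.0018]
orientation: [-0.037, 0.999, -0.002, -0.012]
wrist_force: [-0.7, -0.8, 5.2]
finger_gap: 0.0647
```

```bash
python3 - <<'E'
from h import *
import cv2
go(.473,.338,.06,0)
d=env.read_camera("wrist");cv2.imwrite("pics/w17.png",d["pixels"][:,:,::-1])
E
```

```text
phi now -0.13 tcp [ 0.4719  0.3387 -0.0018] tilt 4.48 gap 0.0647 F [-0.7 -0.8  5.2] t 46.35
shift cm [-0.04 -0.39 -6.17] yaw -0.1
```

View pics/w17.png

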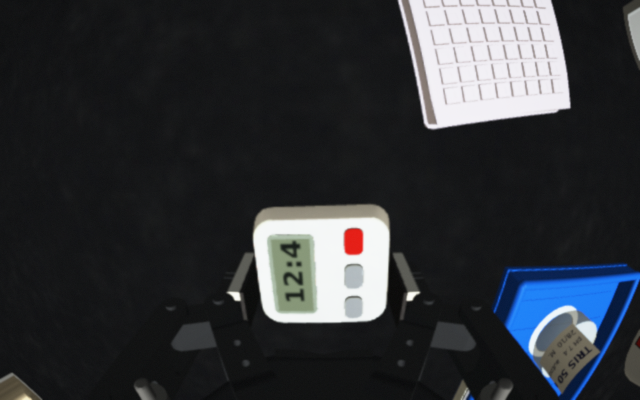

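Emit:
{"api": "apply_moves", "payload": {"moves": [[[0, 0, -0.3], 0, 0.3], [[0, 0, -1], 0, 0.3], [[0, 0, -3], 0, 0.3], [[0, 0, -5.5], 0, 0.3], [[0, 0, -8], 0, 0.3], [[0, 0, -10], 0, 0.3], [[0, 0, -12], 0, 0.3], [[0, 0, -13], 0, 0.3], [[0, 0, -13], 0, 0.3], [[0, 0, -13], 0, 0.3]]}}

```text
clock: 47.65
tcp_pos: [0.4745, 0.3288, 0.1262]
orientation: [-0.037, 0.999, -0.002, -0.013]
wrist_force: [-0.2, 0.0, -2.0]
finger_gap: 0.0647
```

```bash
python3 - <<'E'
from h import *
import cv2
go(.6407,-.0116,.13,-1.8)
d=env.read_camera("wrist");cv2.imwrite("pics/w18.png",d["pixels"][:,:,::-1])
E
```

```text
phi now -0.14 tcp [0.4745 0.3288 0.1262] tilt 4.47 gap 0.0647 F [-0.2  0.  -2. ] t 47.65
shift cm [16.69 33.85 -3.3 ] yaw 1.7
```

View pics/w18.png

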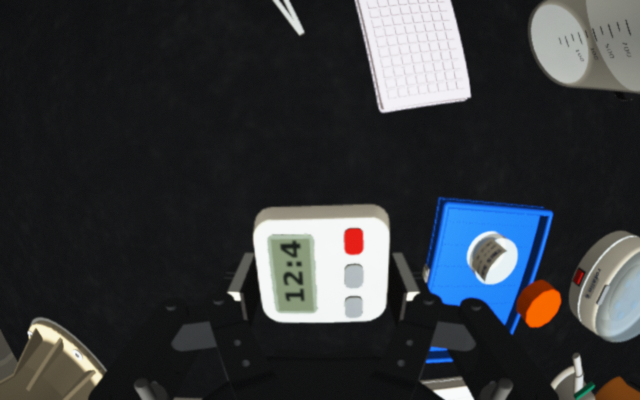

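The timer is held steady in the same pose. I'll carry it along y first, clear of the bottles, then in x over the white tray.

Emit:
{"api": "apply_moves", "payload": {"moves": [[[0, 1.5, -1.5], 0, 0.3], [[0, 5, -3], 0, 0.3], [[0, 9.5, -4], 0, 0.3], [[0, 14, -4], 0, 0.3], [[0, 18.5, -4], 0, 0.3], [[0.5, 23, -4], 0, 0.3], [[1.5, 27.5, -4], 0, 0.3], [[4, 31.5, -4], 1, 0.3], [[7, 33.5, -4], 1.7, 0.3], [[10, 33.9, -4], 1.7, 0.3]]}}

```text
clock: 48.95
tcp_pos: [0.575, -0.015, 0.1399]
orientation: [-0.037, 0.999, -0.018, -0.013]
wrist_force: [-0.1, -0.3, -0.8]
finger_gap: 0.0648
```

Emit:
{"api": "apply_moves", "payload": {"moves": [[[2.5, 0, 0], 0, 0.3], [[4.8, 0, 0], 0, 0.3], [[6.2, 0, 0], 0, 0.3], [[6.7, 0, 0], 0, 0.3], [[6.7, 0, 1], 0, 0.3], [[6.7, 0, 2.5], 0, 0.3], [[6.7, 0, 4], 0, 0.3], [[6.7, 0, 4.5], 0, 0.3], [[6.7, 0, 4.5], 0, 0.3], [[6.7, 0, 4.5], 0, 0.3]]}}

```text
clock: 50.2
tcp_pos: [0.6407, -0.0111, 0.0932]
orientation: [-0.037, 0.999, -0.016, -0.012]
wrist_force: [-0.3, -0.8, -0.4]
finger_gap: 0.065
```

```bash
python3 - <<'E'
from h import *
import cv2
go(.6407,-.0116,.003,-1.8)
d=env.read_camera("wrist");cv2.imwrite("pics/w19.png",d["pixels"][:,:,::-1])
E
```

```text
phi now -1.83 tcp [ 0.6407 -0.0111  0.0932] tilt 4.45 gap 0.065 F [-0.3 -0.8 -0.4] t 50.2
shift cm [0.23 0.71 8.99] yaw -0.0
```

View pics/w19.png

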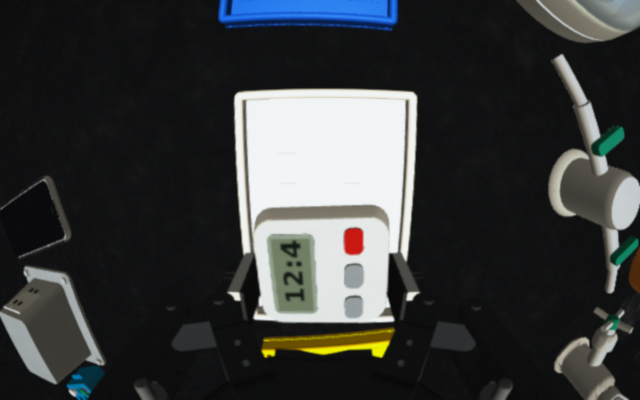

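```bash
python3 - <<'E'
from h import *
s=env.get_state();d=env.read_camera("wrist")
A,B=[wrist_plane(d,s,p,.02) for p in((235,95),(417,95))]
print(A,B,"mid",(A+B)/2); 
t=np.radians(-1.77);print("tray c",(A+B)/2-.095*np.array([-np.sin(t),np.cos(t),0]))
E
```

```text
[0.57742129 0.08341699 0.02      ] [0.70926559 0.0791121  0.02      ] mid [0.64334344 0.08126454 0.02      ]
tray c [ 0.64040913 -0.01369013  0.02      ]
```

Emit:
{"api": "apply_moves", "payload": {"moves": [[[0.05, 0.2, 1.5], 0, 0.3], [[0.1, 0.4, 3.5], 0, 0.3], [[0.15, 0.6, 5.5], 0, 0.3], [[0.2, 0.7, 7], 0, 0.3], [[0.2, 0.75, 8], 0, 0.3], [[0.2, 0.75, 8.5], 0, 0.3], [[0.2, 0.75, 8.8], 0, 0.3], [[0.2, 0.75, 8.8], 0, 0.3], [[0.2, 0.75, 8.8], 0, 0.3], [[0.2, 0.75, 8.8], 0, 0.3]]}}

```text
clock: 51.55
tcp_pos: [0.6403, -0.0121, 0.0049]
orientation: [-0.037, 0.999, -0.016, -0.012]
wrist_force: [-0.2, 0.3, -0.6]
finger_gap: 0.0648
```

Emit:
{"api": "apply_moves", "payload": {"moves": [[[0, 0, 0.05], 0, 0.3], [[0, 0, 0.1], 0, 0.3], [[0, 0, 0.15], 0, 0.3], [[0, 0, 0.2], 0, 0.3], [[0, 0, 0.25], 0, 0.3], [[0, 0, 0.25], 0, 0.3], [[0, 0, 0.25], 0, 0.3], [[0, 0, 0.25], 0, 0.3], [[0, 0, 0.25], 0, 0.3], [[0, 0, 0.25], 0, 0.3]]}}

```text
clock: 52.8
tcp_pos: [0.6399, -0.0119, 0.0022]
orientation: [-0.037, 0.999, -0.016, -0.013]
wrist_force: [-1.7, 0.2, 5.6]
finger_gap: 0.0647
```

Contact with the tray floor (+5.6 N at TCP z 2.2 mm, as expected). Opening partly, so the fingers stay clear of the walls.

Emit:
{"api": "apply_moves", "payload": {"moves": [[[0, 0, 0], 0, 0.78], [[0, 0, 0], 0, 0.82], [[0, 0, 0], 0, 0.86], [[0, 0, 0], 0, 0.88], [[0, 0, 0], 0, 0.88], [[0, 0, 0], 0, 0.88], [[0, 0, -0.5], 0, 0.88], [[0, 0, -1.5], 0, 0.88], [[0, 0, -3], 0, 0.88], [[0, 0, -4], 0, 0.88]]}}

```text
clock: 54.05
tcp_pos: [0.6417, -0.0151, 0.0437]
orientation: [-0.037, 0.999, -0.016, -0.012]
wrist_force: [0.0, -0.6, -0.1]
finger_gap: 0.0756
```

Emit:
{"api": "apply_moves", "payload": {"moves": [[[0, 0, -3], 0, 0.88], [[0, 0, -7], 0, 0.88], [[0, 0, -12], 0, 1], [[-2, 0, -15], 0, 1], [[-6, 0, -17], 0, 1], [[-11, 2, -17], 0, 1], [[-15, 6, -17], 0, 1], [[-18, 10, -17], 0, 1], [[-18, 10, -17], 0, 1], [[-18, 10, -17], 0, 1]]}}

```text
clock: 55.3
tcp_pos: [0.4621, -0.1216, 0.2095]
orientation: [-0.037, 0.999, -0.017, -0.012]
wrist_force: [0.3, 0.3, -0.4]
finger_gap: 0.0853
```

```bash
python3 - <<'E'
from h import *
import cv2
go(.4,-.2,.2,0)
d=env.read_camera("wrist");cv2.imwrite("pics/w20.png",d["pixels"][:,:,::-1])
d=env.read_camera("top");cv2.imwrite("pics/t20.png",cv2.resize(d["pixels"][:,:,::-1][120:260,200:470],None,fx=2.9,fy=2.9,interpolation=cv2.INTER_CUBIC))
d=env.read_camera("scene");cv2.imwrite("pics/s20.png",d["pixels"][:,:,::-1])
E
```

```text
phi now -1.88 tcp [ 0.4621 -0.1216  0.2095] tilt 4.43 gap 0.0853 F [ 0.3  0.3 -0.4] t 55.3
shift cm [-5.93  8.1   0.51] yaw -1.9
```

View pics/w20.png

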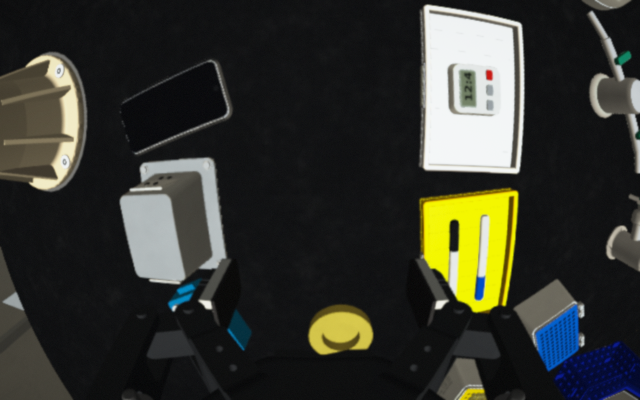

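View pics/t20.png

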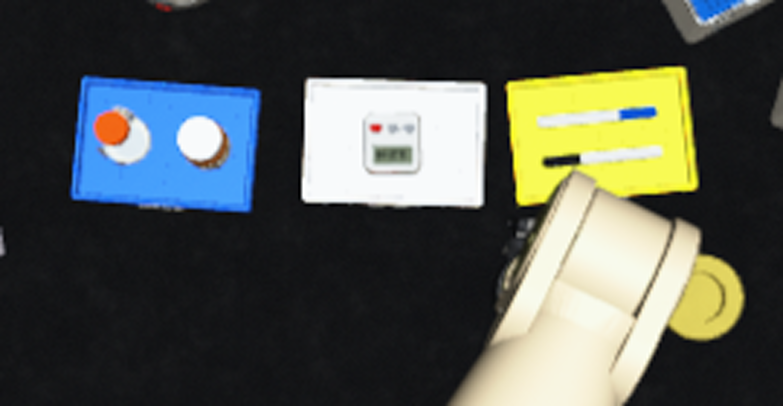

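View pics/s20.png

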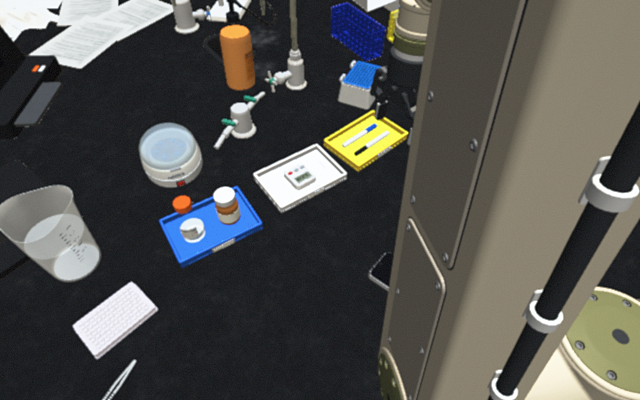

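The views agree: both bottles are upright in blue, the timer is face up in the middle of white, the markers are side by side in yellow, and the tape is in its old place. The gripper hangs free at z = 0.21.

```bash
python3 -c "
from h import *
print(env.hand_in()); print(env.get_state()['qvel'].round(4))"
```

```text
the job is handed in; nothing more can be done
None
the job is handed in; nothing more can be done
```

I sorted everything as asked and handed the job in at about 55 s of the 120 s allowed. Each object was lowered until the tool was at tray-floor height, then released. A contact force confirmed the touch for both bottles and the timer.

**Last checks:**
- The wrist, top and scene pictures show both bottles upright in the blue tray, about 85 mm apart.
- Both markers lie side by side on the floor of the yellow tray, and the timer lies face up in the middle of the white tray.
- The tape roll was at its starting place to within about a pixel and a half (roughly 4 mm) in the top view. The free gripper was about 0.21 m above the bench.
- I had no direct measurement of tilt or height; these come from the pictures and the contact readings only.

**What went differently:**
- **Wrist lean:** on the way to the timer I commanded a jaw angle past the last joint's range. The arm drifted off its path in free air without touching anything, and the wrist kept a lean of about 4.5°.
- **Timer grip:** because of that lean I gripped the timer across its 68 mm side instead of the recommended 62 mm, so it would stay flat. It held and was set down flat.
- **After hand-in:** I had meant to read the joint speeds once more, but the state call was refused.

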